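# Hook the jar's lid out from under the packing rack

## Task

The open jar is missing its lid: it is the larger of the two lids that have slid far back under the low wire rack, where the gripper does not fit. Use the pull hook to drag that lid out until it is fully clear of the rack, keeping the gripper off the lid as long as it is under the rack, and lay the hook down flat on the bench. Then take the lid in the gripper and set it gently and squarely on the jar, fully seated, without shifting the jar, the smaller lid or anything else on the bench.

Things in the scene. Friction and masses are not known exactly. Their poses are not given: they have to be found in the camera images.
- rack: Low wire rack of bright steel, fixed, 360 mm deep, 340 mm wide. Origin on the bench, +z up; open front looking along its -x at x = -150 mm, back at x = +210 mm, legs at y = -170 and +170 mm. Deck: 93 mm clear height below, top at 107 mm. Pots stand on the deck from x = +90 mm back, up to 275 mm high; saucers are stacked on the bench under them from x = +110 mm back.
- rack_front (a point): Middle of the rack's front edge, on the bench, same axes as the rack: +x goes in under the rack. The bench is the floor there. The two lids lie side by side, centres 110 to 150 mm behind this edge and about 60 mm left and right of this point, either one on either side.
- lid: The lid that fits: brown glazed stoneware, about 0.26 kg. Round flange 112 mm across (z = 10 to 14 mm), dome up to 26 mm, locating ring below 80 mm across and 10 mm high on which it rests and slides, waisted knob on top 26 mm across (z = 33 to 48 mm, neck 16 mm across). Origin at the centre of its underside, +z up.
- lid_knob (a point): Centre of the lid's knob, at its widest, 39 mm above the lid's underside.
- small_lid: The smaller lid, same make and glaze: flange 80 mm across, knob 22 mm across, 43 mm high. Origin at the centre of its underside. It belongs to another jar and stays where it lies.
- jar: Open brown glazed jar, 130 mm high, belly 136 mm across at 60 mm height, standing loose on the bench, 0.95 kg. Origin at the centre of its foot, +z up.
- jar_rim (a point): Centre of the jar's mouth at the height of its rim, 130 mm above the bench. The mouth is about 90 mm wide inside, the rim 104 mm outside. A seated lid has its flange on the rim and its underside 10 mm below this point.
- hook: Pull hook lying flat, 0.17 kg. Wooden handle with flat sides, 100 long (x = -50 to +50 mm), 28 wide, 26 high; from it an 8 mm steel rod runs along its +x, cranked down just past the handle so that its middle is 4 mm above the handle's underside, to x = 275 mm, bent there to its +y side in a half circle, tip at x = 263, y = 54 mm. Origin: centre of the handle's underside, +z up; centre of mass about 65 mm ahead of it.
- hook_crook (a point): Centre of the crook's half circle (27 mm radius to the rod's middle, 46 mm clear inside): 275 mm ahead of the hook's origin, 27 mm to its +y side, 4 mm above the level of the handle's underside. Open towards the handle; the far inside of the bend is 23 mm further ahead.
- tape_roll: Bystander: roll of packing tape, 104 mm across, 48 mm high.
- saucer: Bystander: brown pot saucer, 124 mm across, 18 mm high.
- knife: Bystander: grey utility knife, 190 mm long.
- marker: Bystander: marker pen, 135 mm long.
There are look-alikes about, which are no part of the job. Leave any blue or green look-alike of the lid alone.

How it is judged:
By the outcome, as a careful person would: the job done as asked, in the order asked, and still so for the second after the job is handed in, with the robot touching nothing.
It also fails if it takes over 59 s, if anything falls off the work surface, if the arm or the gripper's body presses on something with over 40 N, if the wrist force passes 120 N, or if a joint passes its speed limit or range.

## Robot

A 7-joint arm with a two-finger parallel gripper is mounted at the origin on the work surface. World frame = base frame: x ahead of the robot, y to its left, z up, the work surface at z = 0. Lengths are in m, angles in degrees, forces in N, time in s.
With the tool pointing down it reaches from about 0.35 to 0.9 m from the base axis. Payload 19.9 kg.
Tool frame: the origin (TCP) lies at the very end of the fingers, on their centre line; the grasp point (between the pads) lies 19 mm behind it (arm.grip_depth is the distance from the TCP to the grasp point, in m); z points along the fingers, y is the line along which they close (so a half turn about z gives the same grasp; the last joint's range is limited). The gripper opens to 94 mm and grips with 3 to 60 N. Pads are 16 mm wide; open, the fingers measure 119 mm over their backs; the gripper's body (75 mm by 177 mm) begins 78 mm behind the grasp point.
Start: joints at [-73.482, 23.915, -0.59, 92.452, 0.269, 63.638, -3.037], TCP at [0.202, 0.591, 0.205] pointing down, gripper open.
Joint ranges: [-161.28, 161.28], [-22.2, 115.67], [-73.04, 71.86], [3.21, 147.25], [-68.34, 248.33], [10.77, 114.83], [-161.83, 161.83]. Speed limits (degrees/s): [108.29, 108.29, 136.94, 136.94, 172.46, 172.46, 172.46].

## Interface

Orientations are given as [roll, pitch, yaw] about the fixed x, y, z axes, in that order (R = Rz(yaw) Ry(pitch) Rx(roll)).
In Python, from workcell import status, imaging, arm gives the robot as it stands.
- The arm moves only by the tool apply_moves, never from a script. Its argument "commands" is a list that holds one entry, the list of rows, each a list of 5 numbers: the opening, from 0 (shut) to 1 (fully open), then the shift along the tool's x, y, z each as a share of 2 cm, from -1 to 1, then the turn about the tool's z as a share of 6 degrees, from -1 to 1. A call has 1 to 5 rows; each row shifts and turns the commanded pose from where the row before left it, along the tool's axes as they then stand; what a row does not reach is not made up. A row lasts 1/10 s, in which the tool goes at most 50 mm and 8.59 degrees, less where a joint would pass 70% of its speed; a pose out of reach is approached as far as the arm can. A call with a number of a shift or a turn outside -1 to 1 is refused whole. A call with a gripper value outside its range is refused whole. The fingers move at their own pace and stop on an object; "grip_force" is the grip in N (left out, the last holds). Time passes only in rows, so rows that do not move let the fingers close. It gives the time, the measured TCP pose, the force, the opening and the grip force at its end, in the units of the state.
- status.sense(): the state, without advancing time (a new reading comes with each control period).
- imaging.read_camera(name): name is "scene" or "top"; returns (picture, depth): 420x560x3 uint8, red, green, blue; 420x560 float32, m along the optical axis (not along the pixel's ray), 0 where there is no reading.
- imaging.camera_params(name): a dict with "fx", "fy", "cx", "cy" (pixels), "k1" (the pictures are not rectified: a ray, as slopes to the right and down, at radius r is drawn at 1 + k1 r^2 times it, then the intrinsics apply), "rvec" (rotation vector, rad) and "tvec" (3), from world to camera coordinates, as OpenCV has them. Camera axes: x right, y down, z forward; pixel columns grow to the right and rows downward; lengths in m; the calibration is good to about 2 mm. A picture is of the moment at which its call begins. camera_params takes no time and is no camera call.
- arm.sign_off(): hands the job in; it is judged then, once.
The state is a dict: "time": time; "qpos": joint angles; "dq": joint speeds; "tau": joint torques, N m; "tool_pos": TCP position; "eef_rot": TCP orientation; "ft_force": force on the tool from outside, world axes, zero at the start; "wrist_torque": the same for the moment, N m; "grip_width": finger opening in m; "grip_force": force on a finger pad.
Only numpy, scipy, OpenCV 4.12 (cv2) and the standard library are available. Lean on these libraries where they do the work, as an engineer would, in place of code of your own. Each camera call takes 0.05 s, during which the arm holds its last target. There are 200 camera calls.

## Working session

There is one attempt and no reset: what is moved stays moved. The work goes in short steps, Python scripts to look and compute and a tool call to move; the robot and the scene stay as the last step left them, time stands still between calls to the robot, and variables do not carry over. Pictures are saved under pics/ and viewed, at most 10 in all, crops included, and the job is handed in when it is done.

Besides the shell and the picture viewer there is one more tool, called by a JSON object that holds its "fn" and its "kwargs", one argument or row to a line. apply_moves: Moves the arm, as the interface text tells. Its arguments: {"type":"object","properties":{"commands":{"type":"array","items":{"type":"array","items":{"type":"array","items":{"type":"number"}}}},"grip_force":{"type":"number"}},"required":["commands"]}

```bash
ls; mkdir -p pics; cat > h.py <<'E'
import numpy as np, cv2
from workcell import status, imaging, arm
def cam(n):
    p=imaging.camera_params(n); R,_=cv2.Rodrigues(np.array(p['rvec'],float)); return p,R,np.array(p['tvec'],float).ravel()
def cloud(n,D):
    p,R,t=cam(n); h,w=D.shape
    u,v=np.meshgrid(np.arange(w),np.arange(h))
    K=np.array([[p['fx'],0,p['cx']],[0,p['fy'],p['cy']],[0,0,1]])
    q=cv2.undistortPoints(np.stack([u,v],-1).reshape(-1,1,2).astype(float),K,np.array([p['k1'],0,0,0.])).reshape(h,w,2)
    P=np.dstack([q[...,0]*D,q[...,1]*D,D]); W=(P-t)@R
    W[D<=0]=np.nan; return W
def ray(n,u,v,z):
    p,R,t=cam(n)
    K=np.array([[p['fx'],0,p['cx']],[0,p['fy'],p['cy']],[0,0,1]])
    q=cv2.undistortPoints(np.array([[[u,v]]],float),K,np.array([p['k1'],0,0,0.])).ravel()
    d=R.T@np.array([q[0],q[1],1]); c=-R.T@t
    return c+d*(z-c[2])/d[2]
E
python3 - <<'E'
from h import *
for n in('scene','top'):
    I,D=imaging.read_camera(n); cv2.imwrite(f'pics/{n}0.png',I[...,::-1]); np.savez(f'{n}0.npz',I=I,D=D)
    p,R,t=cam(n); print(n,p['fx'],-R.T@t, R[2])
s=status.sense(); print(s['tool_pos'],s['eef_rot'],s['time'],arm.grip_depth)
E
```

```text
pics
scene 458.97228923907574 [ 1.22322302 -0.49449888  1.07394944] [-0.57526843  0.33001632 -0.74843534]
top 415.76928575724065 [ 0.29412501 -0.04123704  1.46075123] [ 0.12863269  0.00174864 -0.99169076]
[0.20230018 0.59099428 0.20488656] [-1.79935820e+02  3.61741903e-03  1.61103944e+02] 0.1 0.0188
```

View pics/scene0.png

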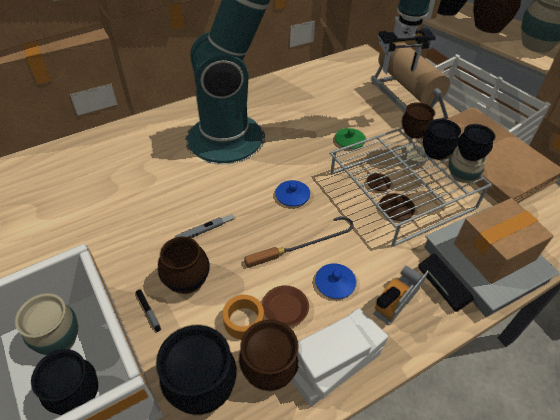

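View pics/top0.png

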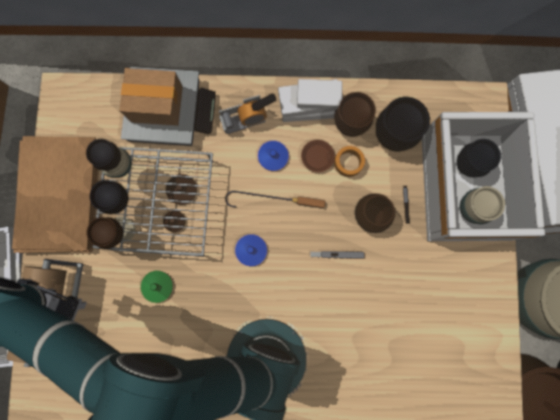

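The scene view shows the rack with two brown lids under it: the nearer and larger at about (397,207), the smaller at (378,182). The hook lies at (263,257)→(350,225). In the top view the lids are at (181,189) and (175,221), the hook at (311,202)→(232,199). The jar candidates are (375,212) and (355,113). I'll measure these and confirm with a crop.

```bash
python3 - <<'E'
from h import *
np.set_printoptions(precision=3,suppress=True)
z=np.load('top0.npz');I,D=z['I'],z['D'];W=cloud('top',D)
z2=np.load('scene0.npz');W2=cloud('scene',z2['D'])
c=cv2.resize(I[90:280,120:420][...,::-1],(800,507),interpolation=cv2.INTER_CUBIC);cv2.imwrite('pics/crop0.png',c)
for n,u,v in [('bigL',181,189),('smL',175,221),('handle',311,202),('rod',270,195),('jar',375,212),('jar2',355,113),('blue1',273,155),('blue2',251,250),('tape',350,161),('saucer',318,156),('rackFL',208,153),('rackFR',225,257),('knife',337,255)]:
    print(n,W[v,u],ray('top',u,v,0.0))
for n,u,v in [('bigL',397,207),('smL',378,182)]: print(n,W2[v,u])
# jars
for n,(u0,u1,v0,v1) in {'jar':(350,402,188,238),'jar2':(332,380,90,138),'big':(160,203,170,206),'small':(158,192,206,238)}.items():
    w=W[v0:v1,u0:u1].reshape(-1,3);w=w[np.isfinite(w[:,0])]
    if 'jar' in n:
        zt=np.percentile(w[:,2],95);m=w[abs(w[:,2]-zt)<.012];print(n,zt,m.min(0),m.max(0),(m.min(0)+m.max(0))/2,cv2.minEnclosingCircle(m[:,:2].astype(np.float32)))
    else:
        m=w[(w[:,2]>.008)&(w[:,2]<.06)];print(n,len(m),m.min(0),m.max(0),cv2.minEnclosingCircle(m[:,:2].astype(np.float32)));k=m[m[:,2]>.034];print(k.mean(0),len(k))
E
```

```text
bigL [0.575 0.309 0.039] [0.582 0.319 0.   ]
smL [0.463 0.325 0.033] [0.467 0.334 0.   ]
handle [ 0.542 -0.145  0.025] [ 0.546 -0.147  0.   ]
rod [ 0.568 -0.    -0.003] [ 0.568 -0.     0.   ]
jar [ 0.515 -0.374  0.004] [ 0.515 -0.375  0.   ]
jar2 [ 0.837 -0.284  0.112] [ 0.881 -0.304  0.   ]
blue1 [ 0.702 -0.008  0.047] [ 0.715 -0.007  0.   ]
blue2 [0.368 0.058 0.047] [0.37  0.061 0.   ]
tape [ 0.699 -0.285  0.003] [ 0.7   -0.286  0.   ]
saucer [ 0.712 -0.169  0.01 ] [ 0.715 -0.17   0.   ]
rackFL [0.688 0.209 0.102] [0.717 0.228 0.   ]
rackFR [ 0.344  0.153 -0.007] [0.344 0.152 0.   ]
knife [ 0.359 -0.238  0.018] [ 0.36  -0.241  0.   ]
bigL [0.591 0.308 0.025]
smL [0.475 0.325 0.025]
jar 0.12664411669835304 [ 0.454 -0.406  0.115] [ 0.553 -0.309  0.135] [ 0.503 -0.357  0.125] ((0.5034908652305603, -0.3580600321292877), 0.052608463913202286)
jar2 0.1388012491592887 [ 0.779 -0.347  0.127] [ 0.91  -0.203  0.146] [ 0.845 -0.275  0.136] ((0.8558722138404846, -0.2686617374420166), 0.08358331024646759)
big 643 [0.525 0.261 0.008] [0.636 0.37  0.053] ((0.5805624127388, 0.3164070248603821), 0.05647559091448784)
[0.579 0.314 0.045] 42
small 356 [0.429 0.295 0.008] [0.504 0.38  0.046] ((0.47203460335731506, 0.3419607877731323), 0.04956470802426338)
[0.465 0.334 0.041] 29
```

View pics/crop0.png

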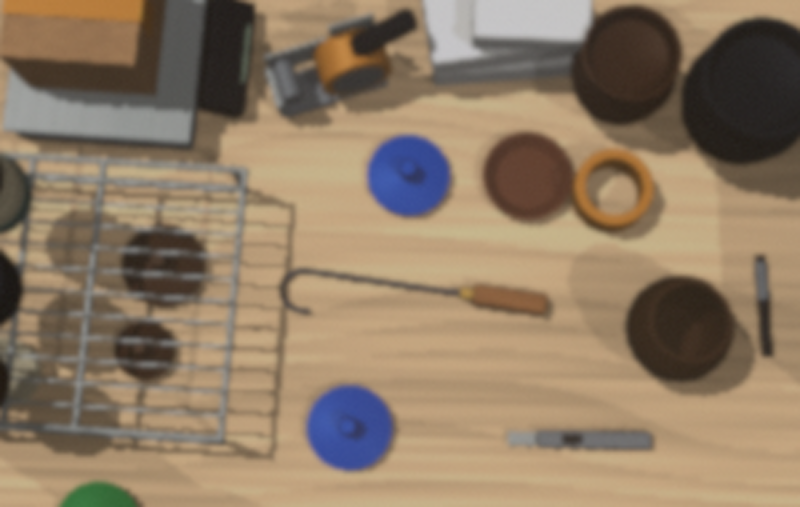

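Candidates for the lid are the brown ones at top (181,189), flange about 111 mm, and (175,221), about 75 mm. The first is the larger, so it is the target; the blue and green ones are decoys. The jar at (375,212) has a 105 mm rim at z 0.13, which fits, while (355,113) is too big. In the crop, the hook's crook is at (300,290) and opens toward its handle at (508,298), with its tip on the robot's side. Next I'll measure the hook and rack poses.

```bash
cat > hook.py <<'E'
from h import *
def handle(W,I,box):
    u0,u1,v0,v1=box; w=W[v0:v1,u0:u1].reshape(-1,3); w=w[np.isfinite(w[:,0])]
    m=w[(w[:,2]>.016)&(w[:,2]<.04)]; r=cv2.minAreaRect(m[:,:2].astype(np.float32)*1000)
    return r,len(m)
E
python3 - <<'E'
from hook import *
np.set_printoptions(precision=3,suppress=True)
z=np.load('top0.npz');I,D=z['I'],z['D'];W=cloud('top',D)
print(handle(W,I,(285,335,185,218)))
# rod points: dark pixels
g=I.astype(int).sum(2)
for u in (240,250,260,270,280,290):
    v=185+np.argmin(g[185:215,u]); print(u,v,ray('top',u,v,.004),g[v,u])
sub=g[180:220,222:245]; ys,xs=np.where(sub<np.percentile(sub,12))
p=np.array([ray('top',x+222,y+180,.004) for x,y in zip(xs,ys)]);print('crook',p.min(0),p.max(0))
m=(W[...,2]>.095)&(W[...,2]<.115); m[:, :115]=0; m[:140]=0;m[270:]=0;m[:,240:]=0
q=W[m]; 
for x in np.arange(.36,.74,.03):
    s=q[abs(q[:,0]-x)<.015]; print(round(x,2),s[:,1].min() if len(s) else None, len(s))
print(q.min(0),q.max(0), cv2.minAreaRect(q[:,:2].astype(np.float32)*1000))
E
```

```text
(((545.5526733398438, -136.62867736816406), (117.91819763183594, 28.193761825561523), 82.34442138671875), 237)
240 192 [0.576 0.107 0.004] 304
250 193 [0.573 0.071 0.004] 304
260 195 [0.566 0.035 0.004] 300
270 196 [ 0.564 -0.     0.004] 307
280 198 [ 0.557 -0.036  0.004] 295
290 199 [ 0.554 -0.072  0.004] 270
crook [0.477 0.092 0.004] [0.596 0.163 0.004]
0.36 0.20820707059714658 252
0.39 0.206388089525103 145
0.42 0.20540811478103385 155
0.45 0.20492577854964955 179
0.48 0.20263094070033286 184
0.51 0.2012058799065241 150
0.54 0.19988250980682992 146
0.57 0.19806914959335337 166
0.6 0.1986716327840611 177
0.63 0.19634215897749366 144
0.66 0.19481426800238222 142
0.69 0.19530156218370628 240
0.72 0.45706475070020347 1
[0.345 0.195 0.095] [0.705 0.517 0.115] ((526.0618286132812, 360.4191589355469), (319.6454162597656, 350.03839111328125), 87.54682922363281)
```

```bash
cat > plan.py <<'E'
from h import *
def plan(p,yaw,tp,tyaw,g,n=None,smax=.95):
    p=np.array(p,float);tp=np.array(tp,float);n=n or 1
    while True:
        rows=[];y=yaw;ok=True
        for i in range(n):
            d=(tp-p)/n; c,s=np.cos(np.radians(y)),np.sin(np.radians(y))
            loc=np.array([c*d[0]+s*d[1], s*d[0]-c*d[1], -d[2]])/.02
            t=-(tyaw-yaw)/n/6
            if abs(loc).max()>smax or abs(t)>smax: ok=False
            rows.append([g]+[round(float(x),2) for x in (*loc,t)]); y-=t*6
        if ok: break
        n+=1
    for i in range(0,n,5): print(rows[i:i+5])
    print('--')
def now():
    s=status.sense(); return s['tool_pos'],s['eef_rot'][2],s
E
python3 - <<'E'
from plan import *
p,y,s=now()
a=[.37,.2,.19];b=[.5486,-.111,.09]
plan(p,y,a,115,1);plan(a,115,b,82.5,1)
E
```

```text
[[1, -0.62, -0.69, 0.03, 0.33], [1, -0.64, -0.66, 0.03, 0.33], [1, -0.67, -0.64, 0.03, 0.33], [1, -0.69, -0.62, 0.03, 0.33], [1, -0.71, -0.59, 0.03, 0.33]]
[[1, -0.73, -0.57, 0.03, 0.33], [1, -0.75, -0.54, 0.03, 0.33], [1, -0.77, -0.52, 0.03, 0.33], [1, -0.79, -0.49, 0.03, 0.33], [1, -0.8, -0.46, 0.03, 0.33]]
[[1, -0.82, -0.43, 0.03, 0.33], [1, -0.83, -0.4, 0.03, 0.33], [1, -0.85, -0.37, 0.03, 0.33], [1, -0.86, -0.34, 0.03, 0.33], [1, -0.87, -0.31, 0.03, 0.33]]
[[1, -0.88, -0.28, 0.03, 0.33], [1, -0.89, -0.25, 0.03, 0.33], [1, -0.9, -0.22, 0.03, 0.33], [1, -0.91, -0.19, 0.03, 0.33], [1, -0.91, -0.16, 0.03, 0.33]]
[[1, -0.92, -0.13, 0.03, 0.33], [1, -0.92, -0.09, 0.03, 0.33], [1, -0.92, -0.06, 0.03, 0.33]]
--
[[1, -0.94, 0.08, 0.26, 0.29], [1, -0.94, 0.11, 0.26, 0.29], [1, -0.93, 0.14, 0.26, 0.29], [1, -0.93, 0.16, 0.26, 0.29], [1, -0.92, 0.19, 0.26, 0.29]]
[[1, -0.92, 0.22, 0.26, 0.29], [1, -0.91, 0.25, 0.26, 0.29], [1, -0.9, 0.27, 0.26, 0.29], [1, -0.89, 0.3, 0.26, 0.29], [1, -0.89, 0.33, 0.26, 0.29]]
[[1, -0.88, 0.35, 0.26, 0.29], [1, -0.86, 0.38, 0.26, 0.29], [1, -0.85, 0.4, 0.26, 0.29], [1, -0.84, 0.43, 0.26, 0.29], [1, -0.83, 0.45, 0.26, 0.29]]
[[1, -0.81, 0.48, 0.26, 0.29], [1, -0.8, 0.5, 0.26, 0.29], [1, -0.78, 0.53, 0.26, 0.29], [1, -0.77, 0.55, 0.26, 0.29]]
--
```

{"fn": "apply_moves", "kwargs": {
  "commands": [
    [[1,-0.62,-0.69,0.03,0.33],[1,-0.64,-0.66,0.03,0.33],[1,-0.67,-0.64,0.03,0.33],[1,-0.69,-0.62,0.03,0.33],[1,-0.71,-0.59,0.03,0.33]]
  ]
}}

```text
time: 0.6
tool_pos: [0.2391, 0.5054, 0.2021]
eef_rot: [-180.0, 0.0, 151.1]
ft_force: [-0.0, -0.1, -0.3]
grip_width: 0.0942
grip_force: 0.0
```

{"fn": "apply_moves", "kwargs": {
  "commands": [
    [[1,-0.73,-0.57,0.03,0.33],[1,-0.75,-0.54,0.03,0.33],[1,-0.77,-0.52,0.03,0.33],[1,-0.79,-0.49,0.03,0.33],[1,-0.8,-0.46,0.03,0.33]]
  ]
}}

```text
time: 1.1
tool_pos: [0.2762, 0.42, 0.1994]
eef_rot: [-180.0, 0.0, 141.2]
ft_force: [0.2, -0.2, 0.3]
grip_width: 0.0942
grip_force: 0.0
```

{"fn": "apply_moves", "kwargs": {
  "commands": [
    [[1,-0.82,-0.43,0.03,0.33],[1,-0.83,-0.4,0.03,0.33],[1,-0.85,-0.37,0.03,0.33],[1,-0.86,-0.34,0.03,0.33],[1,-0.87,-0.31,0.03,0.33]]
  ]
}}

```text
time: 1.6
tool_pos: [0.3135, 0.3353, 0.1964]
eef_rot: [180.0, 0.0, 131.2]
ft_force: [0.8, 0.7, 0.1]
grip_width: 0.0941
grip_force: 0.0
```

{"fn": "apply_moves", "kwargs": {
  "commands": [
    [[1,-0.88,-0.28,0.03,0.33],[1,-0.89,-0.25,0.03,0.33],[1,-0.9,-0.22,0.03,0.33],[1,-0.91,-0.19,0.03,0.33],[1,-0.91,-0.16,0.03,0.33]]
  ]
}}

```text
time: 2.1
tool_pos: [0.3506, 0.2505, 0.1934]
eef_rot: [180.0, 0.0, 121.3]
ft_force: [-0.1, 1.0, -0.3]
grip_width: 0.0939
grip_force: 0.0
```

{"fn": "apply_moves", "kwargs": {
  "commands": [
    [[1,-0.92,-0.13,0.03,0.33],[1,-0.92,-0.09,0.03,0.33],[1,-0.92,-0.06,0.03,0.33]]
  ]
}}

```text
time: 2.4
tool_pos: [0.373, 0.1996, 0.1916]
eef_rot: [180.0, 0.0, 115.4]
ft_force: [0.4, 0.6, 0.9]
grip_width: 0.094
grip_force: 0.0
```

{"fn": "apply_moves", "kwargs": {
  "commands": [
    [[1,-0.94,0.08,0.26,0.29],[1,-0.94,0.11,0.26,0.29],[1,-0.93,0.14,0.26,0.29],[1,-0.93,0.16,0.26,0.29],[1,-0.92,0.19,0.26,0.29]]
  ]
}}

```text
time: 2.9
tool_pos: [0.4208, 0.1183, 0.1651]
eef_rot: [-180.0, 0.0, 106.7]
ft_force: [0.2, 0.9, -0.0]
grip_width: 0.0941
grip_force: 0.0
```

{"fn": "apply_moves", "kwargs": {
  "commands": [
    [[1,-0.92,0.22,0.26,0.29],[1,-0.91,0.25,0.26,0.29],[1,-0.9,0.27,0.26,0.29],[1,-0.89,0.3,0.26,0.29],[1,-0.89,0.33,0.26,0.29]]
  ]
}}

```text
time: 3.4
tool_pos: [0.4684, 0.0368, 0.1392]
eef_rot: [-180.0, 0.0, 98.0]
ft_force: [0.2, 0.9, 0.5]
grip_width: 0.0939
grip_force: 0.0
```

{"fn": "apply_moves", "kwargs": {
  "commands": [
    [[1,-0.88,0.35,0.26,0.29],[1,-0.86,0.38,0.26,0.29],[1,-0.85,0.4,0.26,0.29],[1,-0.84,0.43,0.26,0.29],[1,-0.83,0.45,0.26,0.29]]
  ]
}}

```text
time: 3.9
tool_pos: [0.5153, -0.0451, 0.1131]
eef_rot: [-180.0, 0.0, 89.3]
ft_force: [-0.4, 0.1, 0.4]
grip_width: 0.094
grip_force: 0.0
```

{"fn": "apply_moves", "kwargs": {
  "commands": [
    [[1,-0.81,0.48,0.26,0.29],[1,-0.8,0.5,0.26,0.29],[1,-0.78,0.53,0.26,0.29],[1,-0.77,0.55,0.26,0.29],[1,0,0,0,0]]
  ]
}}

```text
time: 4.4
tool_pos: [0.5527, -0.112, 0.0919]
eef_rot: [-180.0, 0.1, 82.3]
ft_force: [-0.8, 0.0, -0.1]
grip_width: 0.094
grip_force: 0.0
```

{"fn": "apply_moves", "kwargs": {
  "commands": [
    [[1,0,-0.2,0.9,0],[1,0,0,0.9,0],[1,0,0,0.9,0],[1,0,0,0.9,0],[1,0,0,0.7,0]]
  ]
}}

```text
time: 4.9
tool_pos: [0.5481, -0.1084, 0.0057]
eef_rot: [-180.0, 0.0, 82.5]
ft_force: [0.5, 0.6, -0.1]
grip_width: 0.0938
grip_force: 0.0
```

{"fn": "apply_moves", "kwargs": {
  "commands": [
    [[0,0,0,0,0],[0,0,0,0,0],[0,0,0,0,0],[0,0,0,0,0],[0,0,0,0,0]]
  ],
  "grip_force": 60
}}

```text
time: 5.4
tool_pos: [0.5487, -0.1083, 0.0074]
eef_rot: [180.0, -0.0, 82.5]
ft_force: [0.1, 0.6, 0.4]
grip_width: 0.0576
grip_force: 0.0
```

{"fn": "apply_moves", "kwargs": {
  "commands": [
    [[0,0,0,0,0],[0,0,0,0,0],[0,0,0,0,0],[0,0,0,0,0],[0,0,0,0,0]]
  ]
}}

```text
time: 5.9
tool_pos: [0.5484, -0.1083, 0.0069]
eef_rot: [-180.0, 0.0, 82.5]
ft_force: [-0.0, 0.7, 0.6]
grip_width: 0.0276
grip_force: 60.0
```

{"fn": "apply_moves", "kwargs": {
  "commands": [
    [[0,0,0,-0.6,0],[0,0,0,-0.8,0],[0,0,0,-0.8,-0.4],[0,0,0,-0.8,-0.43],[0,0,0,0,0]]
  ]
}}

```text
time: 6.4
tool_pos: [0.5498, -0.1085, 0.0697]
eef_rot: [179.8, -0.0, 87.7]
ft_force: [0.6, 0.5, -2.0]
grip_width: 0.0272
grip_force: 60.0
```

```bash
python3 - <<'E'
from h import *
a=[]
for n in('top','scene'):
    I,D=imaging.read_camera(n); np.savez(f'{n}1.npz',I=I,D=D); 
    c=I[120:260,140:340] if n=='top' else I[120:300,230:490]
    a.append(cv2.resize(c[...,::-1],(800,int(800*c.shape[0]/c.shape[1])))[:300 if 0 else 600])
a=[cv2.resize(x,(430,300)) for x in a]
cv2.imwrite('pics/b1.png',np.hstack(a)[:, :800] if 0 else cv2.resize(np.hstack(a),(800,279)))
E
```

```text
(no output)
```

View pics/b1.png

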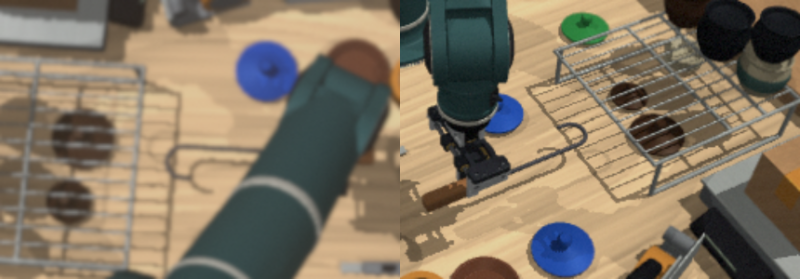

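The hook is held level. The crook shows at top crop (172,165), short of the rack, and at scene crop (575,130). Now I'll check rod height and crook position from depth.

```bash
python3 - <<'E'
from plan import *
np.set_printoptions(precision=3,suppress=True)
for n in('top','scene'):
    z=np.load(n+'1.npz');W=cloud(n,z['D'])
    m=(W[...,2]>.035)&(W[...,2]<.1)&(W[...,0]>.49)&(W[...,0]<.62)&(W[...,1]>-.03)&(W[...,1]<.185)
    q=W[m];print(n,len(q))
    for y in np.arange(-.02,.18,.02):
        s=q[abs(q[:,1]-y)<.01]
        if len(s): print(round(y,2),np.median(s,0),s[:,0].min(),s[:,0].max(),len(s))
    e=q[q[:,1]>.11]; print(e.min(0),e.max(0))
E
```

```text
top 160
0.0 [0.555 0.005 0.068] 0.550916108489838 0.559117798615175 11
0.02 [0.555 0.018 0.068] 0.5516698725346845 0.5585150553194898 14
0.04 [0.556 0.04  0.069] 0.553514615163545 0.5589190140965854 12
0.06 [0.556 0.062 0.068] 0.5535076420160343 0.5608096350908932 16
0.08 [0.557 0.08  0.069] 0.5546030541148035 0.5601652773815824 13
0.1 [0.558 0.1   0.068] 0.5555738109478635 0.560106941419884 10
0.12 [0.556 0.121 0.07 ] 0.5036281032301174 0.5638792518551292 26
0.14 [0.52  0.141 0.067] 0.5034440002096103 0.5626840033586785 35
0.16 [0.535 0.154 0.069] 0.5141186031544739 0.5522781391981321 23
[0.503 0.11  0.062] [0.564 0.158 0.077]
scene 215
-0.02 [ 0.557 -0.015  0.07 ] 0.5502144074777979 0.55828315169584 11
0.0 [ 0.556 -0.     0.069] 0.5503997402613348 0.5594253049099428 18
0.02 [0.557 0.019 0.07 ] 0.552548075258349 0.561518841841624 19
0.04 [0.558 0.041 0.069] 0.5518994002572511 0.5611598398431583 18
0.06 [0.559 0.06  0.069] 0.5500563009248993 0.5629936776646598 18
0.08 [0.559 0.081 0.07 ] 0.5537822269200626 0.5633291446125723 18
0.1 [0.56  0.101 0.07 ] 0.55402647046237 0.5630851423322424 16
0.12 [0.558 0.123 0.069] 0.5033307370804626 0.5646177236510491 27
0.14 [0.516 0.141 0.069] 0.5025199898234558 0.5640929212949052 38
0.16 [0.532 0.154 0.07 ] 0.514459177873382 0.5558079439939377 32
[0.503 0.111 0.062] [0.565 0.162 0.076]
```

{"fn": "apply_moves", "kwargs": {
  "commands": [
    [[0,0.94,0.2,0,0],[0,0.94,0.2,0,0],[0,0.94,0.2,0,0],[0,0.94,0.2,0,0],[0,0.94,0.2,0,0]]
  ]
}}

```text
time: 7.0
tool_pos: [0.5722, -0.0145, 0.066]
eef_rot: [-179.9, 0.0, 87.5]
ft_force: [0.1, 0.0, -1.4]
grip_width: 0.0276
grip_force: 60.0
```

{"fn": "apply_moves", "kwargs": {
  "commands": [
    [[0,0.94,0.2,0,0],[0,0.94,0.2,0,0],[0,0.94,0.2,0,0],[0,0.94,0.2,0,0],[0,0.94,0.2,0,0]]
  ]
}}

```text
time: 7.5
tool_pos: [0.5963, 0.0785, 0.066]
eef_rot: [-179.9, 0.0, 87.5]
ft_force: [-0.9, -0.6, -1.8]
grip_width: 0.0276
grip_force: 60.0
```

```bash
python3 - <<'E'
from plan import *
np.set_printoptions(precision=3,suppress=True)
a=[]
for n,(v0,v1,u0,u1) in (('top',(145,245,120,260)),('scene',(150,250,330,470))):
    I,D=imaging.read_camera(n); np.savez(f'{n}2.npz',I=I,D=D);W=cloud(n,D)
    a.append(cv2.resize(I[v0:v1,u0:u1][...,::-1],(400,286),interpolation=cv2.INTER_CUBIC))
    m=(W[...,2]>.057)&(W[...,2]<.08)&(W[...,0]>.53)&(W[...,0]<.65)&(W[...,1]>.2)&(W[...,1]<.38)
    q=W[m];print(n,len(q),q.min(0),q.max(0))
    e=q[q[:,1]>.3]; print(e.min(0),e.max(0))
    m=(W[...,2]>.034)&(W[...,2]<.055)&(W[...,0]>.55)&(W[...,0]<.61)&(W[...,1]>.28)&(W[...,1]<.35)
    print('knob',W[m].mean(0),W[m].min(0),W[m].max(0),m.sum())
cv2.imwrite('pics/b2.png',np.hstack(a)); print(now()[:2])
E
```

```text
top 123 [0.548 0.222 0.059] [0.61  0.346 0.075]
[0.548 0.301 0.059] [0.608 0.346 0.074]
knob [0.579 0.315 0.045] [0.569 0.303 0.035] [0.588 0.327 0.052] 42
scene 108 [0.551 0.202 0.06 ] [0.609 0.349 0.072]
[0.551 0.301 0.06 ] [0.608 0.349 0.072]
knob [0.583 0.315 0.048] [0.574 0.303 0.035] [0.591 0.33  0.055] 41
(array([0.596, 0.081, 0.066]), np.float64(87.66129657167693))
```

View pics/b2.png

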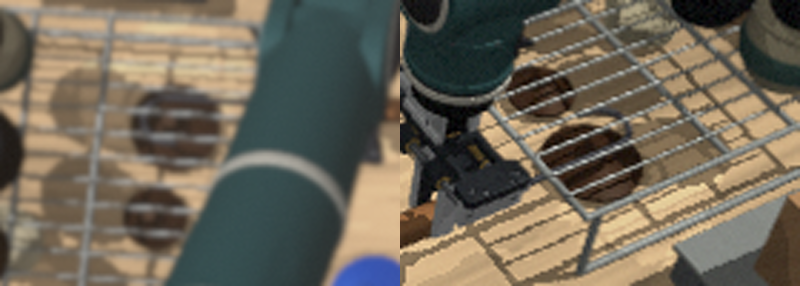

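The crook ring (x 0.549–0.608, y up to 0.348) is centred over the knob at (0.580,0.315). Now I'll lower it around the knob and pull.

{"fn": "apply_moves", "kwargs": {
  "commands": [
    [[0,0,0,0.4,0],[0,0,0,0.4,0],[0,0,0,0.35,0],[0,0,0,0,0]]
  ]
}}

```text
time: 8.0
tool_pos: [0.5958, 0.077, 0.0425]
eef_rot: [-179.9, 0.0, 87.4]
ft_force: [-0.4, -0.5, -0.9]
grip_width: 0.0273
grip_force: 60.0
```

{"fn": "apply_moves", "kwargs": {
  "commands": [
    [[0,-0.2,0,0,0],[0,-0.2,0,0,0],[0,-0.3,0,0,0],[0,-0.4,0,0,0],[0,-0.4,0,0,0]]
  ]
}}

```text
time: 8.5
tool_pos: [0.5954, 0.0471, 0.044]
eef_rot: [180.0, -0.0, 87.5]
ft_force: [0.9, 2.8, -0.9]
grip_width: 0.027
grip_force: 60.0
```

```bash
cat > look.py <<'E'
from plan import *
np.set_printoptions(precision=3,suppress=True)
def lidpos(x0,x1,y0,y1,n='scene'):
    I,D=imaging.read_camera(n);W=cloud(n,D)
    b=(W[...,0]>x0)&(W[...,0]<x1)&(W[...,1]>y0)&(W[...,1]<y1)&(I.astype(int).sum(2)<260)
    m=b&(W[...,2]>.008)&(W[...,2]<.06); k=b&(W[...,2]>.04)&(W[...,2]<.058)
    print(n,'lid',W[m].min(0),W[m].max(0),m.sum(),'knob',W[k].mean(0),W[k].min(0),W[k].max(0),k.sum()); return I,D,W
E
python3 - <<'E'
from look import *
lidpos(.51,.65,.18,.38);print(now()[:2])
E
```

```text
scene lid [0.526 0.18  0.009] [0.638 0.352 0.053] 607 knob [0.589 0.272 0.046] [0.551 0.18  0.04 ] [0.613 0.318 0.053] 169
(array([0.595, 0.045, 0.044]), np.float64(87.39062820610124))
```

{"fn": "apply_moves", "kwargs": {
  "commands": [
    [[0,-0.5,0,0,0],[0,-0.5,0,0,0],[0,-0.5,0,0,0],[0,-0.5,0,0,0],[0,-0.5,0,0,0]]
  ]
}}

```text
time: 9.05
tool_pos: [0.5931, -0.0032, 0.0439]
eef_rot: [-180.0, 0.0, 87.5]
ft_force: [0.1, 1.1, -1.7]
grip_width: 0.0276
grip_force: 60.0
```

{"fn": "apply_moves", "kwargs": {
  "commands": [
    [[0,-0.5,0,0,0],[0,-0.5,0,0,0],[0,-0.5,0,0,0],[0,-0.5,0,0,0],[0,-0.5,0,0,0]]
  ]
}}

```text
time: 9.55
tool_pos: [0.5909, -0.053, 0.0439]
eef_rot: [-180.0, 0.0, 87.5]
ft_force: [-0.0, 2.2, -2.6]
grip_width: 0.0276
grip_force: 60.0
```

{"fn": "apply_moves", "kwargs": {
  "commands": [
    [[0,-0.5,0,0,0],[0,-0.5,0,0,0],[0,-0.5,0,0,0],[0,-0.5,0,0,0],[0,-0.5,0,0,0]]
  ]
}}

```text
time: 10.05
tool_pos: [0.5887, -0.1029, 0.0439]
eef_rot: [-180.0, 0.0, 87.5]
ft_force: [-0.5, 1.7, -1.8]
grip_width: 0.0276
grip_force: 60.0
```

{"fn": "apply_moves", "kwargs": {
  "commands": [
    [[0,-0.5,0,0,0],[0,-0.4,0,0,0],[0,-0.3,0,0,0],[0,-0.2,0,0,0],[0,0,0,0,0]]
  ]
}}

```text
time: 10.55
tool_pos: [0.5874, -0.1307, 0.0439]
eef_rot: [180.0, 0.0, 87.4]
ft_force: [0.5, 0.6, -1.7]
grip_width: 0.0277
grip_force: 60.0
```

```bash
python3 - <<'E'
from look import *
I,D,W=lidpos(.49,.65,.02,.25);print(now()[:2])
cv2.imwrite('pics/b3.png',cv2.resize(I[110:310,220:480][...,::-1],(780,600)))
E
```

```text
scene lid [0.519 0.022 0.008] [0.629 0.173 0.056] 879 knob [0.58  0.101 0.046] [0.541 0.022 0.04 ] [0.603 0.139 0.056] 191
(array([ 0.588, -0.13 ,  0.044]), np.float64(87.47224351986479))
```

View pics/b3.png

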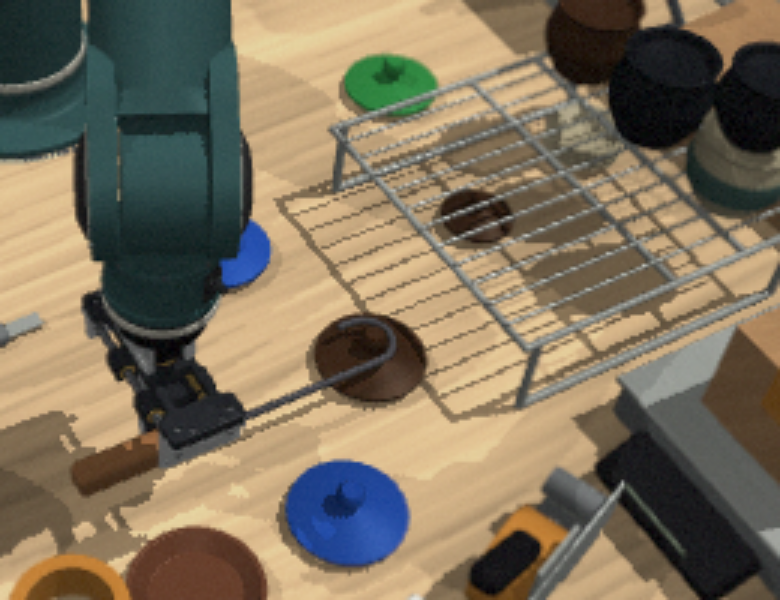

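The lid is out at about (0.574,0.117), with its back edge 24 mm ahead of the rack front (crop (370,357)). The small lid is still at (475,215). Next I'll lift the hook off and lay it at x≈0.48.

{"fn": "apply_moves", "kwargs": {
  "commands": [
    [[0,0,0,-0.6,0],[0,0,0,-0.7,0],[0,0,0,-0.7,0],[0,0.2,-0.9,0,0],[0,0.2,-0.9,0,0]]
  ]
}}

```text
time: 11.1
tool_pos: [0.5521, -0.1204, 0.0854]
eef_rot: [179.9, 0.0, 87.5]
ft_force: [0.1, 0.3, -0.9]
grip_width: 0.0277
grip_force: 60.0
```

{"fn": "apply_moves", "kwargs": {
  "commands": [
    [[0,0.2,-0.9,0,0],[0,0.2,-0.9,0,0],[0,0.2,-0.9,0,0],[0,0.25,-0.9,0,0],[0,0,0,0.8,0]]
  ]
}}

```text
time: 11.6
tool_pos: [0.4805, -0.0997, 0.0701]
eef_rot: [179.8, -0.1, 87.5]
ft_force: [1.2, -0.4, -2.1]
grip_width: 0.0275
grip_force: 60.0
```

{"fn": "apply_moves", "kwargs": {
  "commands": [
    [[0,0,0,0.9,0],[0,0,0,0.9,0],[0,0,0,0.6,0],[0,0,0,0.3,0],[0,0,0,0.17,0]]
  ]
}}

```text
time: 12.1
tool_pos: [0.481, -0.1004, 0.0106]
eef_rot: [180.0, 0.0, 87.5]
ft_force: [0.4, 0.1, -1.7]
grip_width: 0.0272
grip_force: 60.0
```

{"fn": "apply_moves", "kwargs": {
  "commands": [
    [[0,0,0,0.15,0],[0,0,0,0,0]]
  ]
}}

```text
time: 12.3
tool_pos: [0.4809, -0.1004, 0.0077]
eef_rot: [180.0, 0.0, 87.5]
ft_force: [-0.0, -0.4, -1.2]
grip_width: 0.0277
grip_force: 60.0
```

{"fn": "apply_moves", "kwargs": {
  "commands": [
    [[0,0,0,0.06,0],[0,0,0,0,0],[0.55,0,0,0,0],[0.55,0,0,0,0],[0.55,0,0,0,0]]
  ]
}}

```text
time: 12.8
tool_pos: [0.4809, -0.1003, 0.0064]
eef_rot: [180.0, 0.0, 87.5]
ft_force: [-0.4, -0.3, 0.9]
grip_width: 0.0483
grip_force: 0.0
```

{"fn": "apply_moves", "kwargs": {
  "commands": [
    [[0.55,0,0,0,0],[0.55,0,0,0,0],[0.55,0,0,-0.5,0],[0.55,0,0,-0.9,0],[0.55,0,0,-0.9,0]]
  ]
}}

```text
time: 13.3
tool_pos: [0.4805, -0.1005, 0.0533]
eef_rot: [-180.0, 0.0, 87.5]
ft_force: [0.2, 0.6, 0.4]
grip_width: 0.0515
grip_force: 0.0
```

{"fn": "apply_moves", "kwargs": {
  "commands": [
    [[0.55,0,0,-0.9,0],[0.55,-0.5,0,-0.9,0],[0.55,-0.5,0,-0.9,0],[0.55,0,0,0,0]]
  ]
}}

```text
time: 13.7
tool_pos: [0.4808, -0.1217, 0.1088]
eef_rot: [179.8, 0.0, 87.4]
ft_force: [0.1, 0.4, -0.0]
grip_width: 0.0521
grip_force: 0.0
```

```bash
python3 - <<'E'
from look import *
for n in('scene','top'):
    I,D,W=lidpos(.51,.65,.04,.19,n)
    if n=='scene': cv2.imwrite('pics/b4.png',cv2.resize(I[110:310,220:480][...,::-1],(780,600)))
    b=(W[...,0]>.44)&(W[...,0]<.53)&(W[...,1]>-.2)&(W[...,1]<-.02)&(W[...,2]>.012)&(W[...,2]<.05)
    print('handle',W[b].min(0),W[b].max(0),b.sum())
print(now()[:2])
E
```

```text
scene lid [0.517 0.063 0.01 ] [0.629 0.175 0.055] 870 knob [0.575 0.116 0.047] [0.561 0.105 0.04 ] [0.588 0.13  0.055] 55
handle [ 0.466 -0.187  0.012] [ 0.499 -0.029  0.033] 374
top lid [0.519 0.063 0.008] [0.625 0.17  0.051] 711 knob [0.571 0.116 0.046] [0.56  0.106 0.041] [0.581 0.128 0.051] 40Traceback (most recent call last):
  File "<stdin>", line 6, in <module>
    return umr_minimum(a, axis, None, out, keepdims, initial, where)
ValueError: zero-size array to reduction operation minimum which has no identity
```

View pics/b4.png

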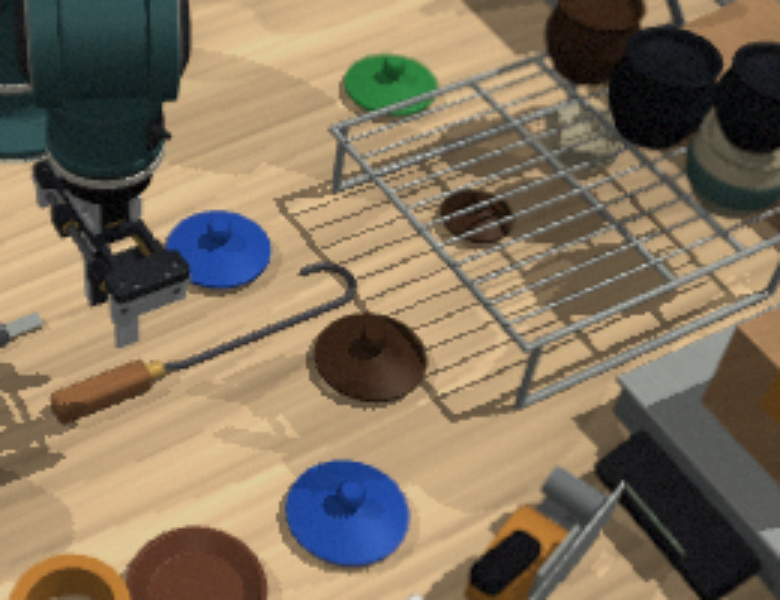

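The hook lies flat at crop (60–355, 270–410) and the lid stands free at (370,357), with its knob at (0.573,0.117). Next is grasping the knob.

```bash
python3 - <<'E'
from plan import *
p,y,s=now();print(p,y)
plan(p,y,[.573,.117,.085],87.5,.6)
E
```

```text
[ 0.47992029 -0.12011403  0.1065729 ] 87.47370955817752
[[0.6, 0.93, 0.32, 0.08, -0.0], [0.6, 0.93, 0.32, 0.08, -0.0], [0.6, 0.93, 0.32, 0.08, -0.0], [0.6, 0.93, 0.32, 0.08, -0.0], [0.6, 0.93, 0.32, 0.08, -0.0]]
[[0.6, 0.93, 0.32, 0.08, -0.0], [0.6, 0.93, 0.32, 0.08, -0.0], [0.6, 0.93, 0.32, 0.08, -0.0], [0.6, 0.93, 0.32, 0.08, -0.0], [0.6, 0.93, 0.32, 0.08, -0.0]]
[[0.6, 0.93, 0.32, 0.08, -0.0], [0.6, 0.93, 0.32, 0.08, -0.0], [0.6, 0.93, 0.32, 0.08, -0.0]]
--
```

{"fn": "apply_moves", "kwargs": {
  "commands": [
    [[0.6,0.93,0.32,0.08,0],[0.6,0.93,0.32,0.08,0],[0.6,0.93,0.32,0.08,0],[0.6,0.93,0.32,0.08,0],[0.6,0.93,0.32,0.08,0]]
  ]
}}

```text
time: 14.3
tool_pos: [0.5155, -0.0275, 0.0974]
eef_rot: [-179.9, 0.0, 87.5]
ft_force: [-0.2, -0.1, -0.3]
grip_width: 0.0564
grip_force: 0.0
```

{"fn": "apply_moves", "kwargs": {
  "commands": [
    [[0.6,0.93,0.32,0.08,0],[0.6,0.93,0.32,0.08,0],[0.6,0.93,0.32,0.08,0],[0.6,0.93,0.32,0.08,0],[0.6,0.93,0.32,0.08,0]]
  ]
}}

```text
time: 14.8
tool_pos: [0.5516, 0.064, 0.0894]
eef_rot: [-179.9, 0.0, 87.5]
ft_force: [0.5, 0.1, 0.8]
grip_width: 0.0563
grip_force: 0.0
```

{"fn": "apply_moves", "kwargs": {
  "commands": [
    [[0.6,0.93,0.32,0.08,0],[0.6,0.93,0.32,0.08,0],[0.6,0.93,0.32,0.08,0],[0.6,0,0,0,0],[0.6,0,0,0,0]]
  ]
}}

```text
time: 15.3
tool_pos: [0.5736, 0.118, 0.0852]
eef_rot: [-180.0, 0.0, 87.5]
ft_force: [0.2, -0.5, -0.6]
grip_width: 0.0564
grip_force: 0.0
```

Down 56 mm to TCP z 0.029, then a gentle close.

{"fn": "apply_moves", "kwargs": {
  "commands": [
    [[0.6,0,0,0.8,0],[0.6,0,0,0.8,0],[0.6,0,0,0.7,0],[0.6,0,0,0.5,0],[0.6,0,0,0,0]]
  ]
}}

```text
time: 15.8
tool_pos: [0.5726, 0.1171, 0.0277]
eef_rot: [-179.9, 0.1, 87.5]
ft_force: [1.1, 0.4, 0.1]
grip_width: 0.0563
grip_force: 0.0
```

{"fn": "apply_moves", "kwargs": {
  "commands": [
    [[0,0,0,0,0],[0,0,0,0,0],[0,0,0,0,0],[0,0,0,0,0],[0,0,0,0,0]]
  ],
  "grip_force": 20
}}

```text
time: 16.3
tool_pos: [0.5733, 0.1177, 0.0298]
eef_rot: [-180.0, -0.0, 87.5]
ft_force: [-4.3, -0.7, 6.7]
grip_width: 0.0252
grip_force: 20.0
```

{"fn": "apply_moves", "kwargs": {
  "commands": [
    [[0,0,0,0,0],[0,0,0,0,0]]
  ],
  "grip_force": 40
}}

```text
time: 16.5
tool_pos: [0.5734, 0.1177, 0.0298]
eef_rot: [-180.0, -0.0, 87.5]
ft_force: [-4.1, 1.2, 6.4]
grip_width: 0.0245
grip_force: 40.0
```

{"fn": "apply_moves", "kwargs": {
  "commands": [
    [[0,0,0,-0.2,0],[0,0,0,-0.5,0],[0,0,0,-0.8,0],[0,0,0,-0.9,0],[0,0,0,-0.9,0]]
  ]
}}

```text
time: 17.0
tool_pos: [0.5738, 0.1175, 0.0974]
eef_rot: [180.0, -0.0, 87.5]
ft_force: [1.2, 0.0, -3.0]
grip_width: 0.0246
grip_force: 40.0
```

{"fn": "apply_moves", "kwargs": {
  "commands": [
    [[0,0,0,-0.9,0],[0,0,0,-0.9,0],[0,0,0,-0.9,0],[0,0,0,-0.9,0],[0,0,0,-0.9,0]]
  ]
}}

```text
time: 17.5
tool_pos: [0.5736, 0.1174, 0.1876]
eef_rot: [179.9, -0.0, 87.5]
ft_force: [-0.4, -0.1, -3.2]
grip_width: 0.0246
grip_force: 40.0
```

```bash
cat > jar.py <<'E'
from plan import *
np.set_printoptions(precision=3,suppress=True)
def flange(n,W,p):
    # lowest ring of points beyond 40 mm of tool axis: plane fit
    r=np.hypot(W[...,0]-p[0],W[...,1]-p[1]); m=(r<.064)&(r>.042)&(W[...,2]<p[2]+.01)&(W[...,2]>p[2]-.035)
    q=W[m]
    if len(q)<20: print(n,'few');return
    A=np.c_[q[:,:2]-p[:2],np.ones(len(q))];c,*_=np.linalg.lstsq(A,q[:,2],rcond=None)
    print(n,'plane slopes',c[:2],'z',c[2]-p[2],len(q),'xy',q.min(0)-p,q.max(0)-p)
E
python3 - <<'E'
from jar import *
p,y,s=now();print(p,y,s['ft_force'])
for n in('scene','top'):
    I,D=imaging.read_camera(n);W=cloud(n,D);flange(n,W,p)
    if n=='scene': cv2.imwrite('pics/b5.png',cv2.resize(I[60:300,140:460][...,::-1],(800,600)))
E
```

```text
[0.574 0.117 0.188] 87.46289502541559 [-0.407 -0.148 -3.153]
scene plane slopes [-0.     0.015] z -0.012231225025977593 399 xy [-0.055 -0.055 -0.02 ] [ 0.059  0.057 -0.006]
top plane slopes [0.025 0.068] z -0.009411162977132709 162 xy [-0.047 -0.056 -0.022] [ 0.05  -0.019 -0.004]
```

View pics/b5.png

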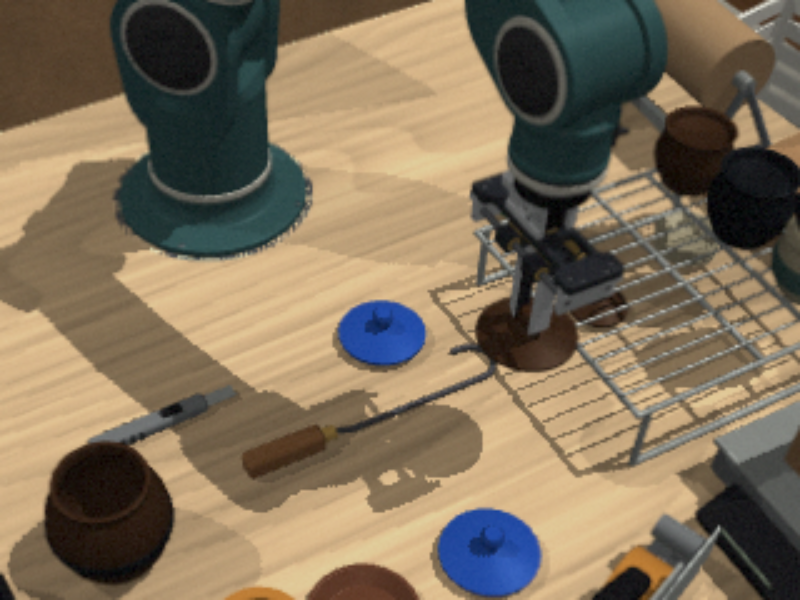

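The lid hangs level at crop (527,333) and the hook and small lid are undisturbed. Next I'll refine the jar position with both cameras (its second measurement) and plan the transfer.

```bash
python3 - <<'E'
from jar import *
from scipy.optimize import least_squares
p,y,s=now()
for n in('scene','top'):
    I,D=imaging.read_camera(n);W=cloud(n,D)
    m=(abs(W[...,0]-.503)<.085)&(abs(W[...,1]+.358)<.085)&(W[...,2]>.124)&(W[...,2]<.14)
    q=W[m][:,:2]
    f=least_squares(lambda c:np.hypot(*(q-c[:2]).T)-.0485,[.503,-.358],loss='soft_l1',f_scale=.002)
    print(n,len(q),f.x,cv2.minEnclosingCircle(q.astype(np.float32)),np.median(W[m][:,2]))
plan(p,y,[.5035,-.358,.192],60,0)
E
```

```text
scene 323 [ 0.505 -0.358] ((0.5042305588722229, -0.35816195607185364), 0.05299518629908562) 0.13050253807000023
top 169 [ 0.504 -0.357] ((0.5039519667625427, -0.3582964241504669), 0.05181187018752098) 0.12849867309286228
[[0, -0.92, -0.1, -0.01, 0.18], [0, -0.92, -0.08, -0.01, 0.18], [0, -0.92, -0.06, -0.01, 0.18], [0, -0.92, -0.05, -0.01, 0.18], [0, -0.92, -0.03, -0.01, 0.18]]
[[0, -0.92, -0.01, -0.01, 0.18], [0, -0.92, 0.01, -0.01, 0.18], [0, -0.92, 0.02, -0.01, 0.18], [0, -0.92, 0.04, -0.01, 0.18], [0, -0.92, 0.06, -0.01, 0.18]]
[[0, -0.92, 0.07, -0.01, 0.18], [0, -0.92, 0.09, -0.01, 0.18], [0, -0.92, 0.11, -0.01, 0.18], [0, -0.92, 0.12, -0.01, 0.18], [0, -0.91, 0.14, -0.01, 0.18]]
[[0, -0.91, 0.16, -0.01, 0.18], [0, -0.91, 0.18, -0.01, 0.18], [0, -0.9, 0.19, -0.01, 0.18], [0, -0.9, 0.21, -0.01, 0.18], [0, -0.9, 0.23, -0.01, 0.18]]
[[0, -0.89, 0.24, -0.01, 0.18], [0, -0.89, 0.26, -0.01, 0.18], [0, -0.88, 0.27, -0.01, 0.18], [0, -0.88, 0.29, -0.01, 0.18], [0, -0.87, 0.31, -0.01, 0.18]]
[[0, -0.87, 0.32, -0.01, 0.18]]
--
```

{"fn": "apply_moves", "kwargs": {
  "commands": [
    [[0,-0.5,-0.1,0,0.18],[0,-0.92,-0.08,0,0.18],[0,-0.92,-0.06,-0.02,0.18],[0,-0.92,-0.05,-0.02,0.18],[0,-0.92,-0.03,-0.02,0.18]]
  ]
}}

```text
time: 18.2
tool_pos: [0.5597, 0.0325, 0.1867]
eef_rot: [180.0, 0.0, 81.9]
ft_force: [0.9, 0.2, -2.5]
grip_width: 0.0243
grip_force: 40.0
```

{"fn": "apply_moves", "kwargs": {
  "commands": [
    [[0,-0.92,-0.01,-0.02,0.18],[0,-0.92,0.01,-0.02,0.18],[0,-0.92,0.02,-0.02,0.18],[0,-0.92,0.04,0,0.18],[0,-0.92,0.06,0,0.18]]
  ]
}}

```text
time: 18.7
tool_pos: [0.5461, -0.0577, 0.1879]
eef_rot: [180.0, 0.0, 76.6]
ft_force: [0.1, 0.3, -3.6]
grip_width: 0.0243
grip_force: 40.0
```

{"fn": "apply_moves", "kwargs": {
  "commands": [
    [[0,-0.92,0.07,0,0.18],[0,-0.92,0.09,0,0.18],[0,-0.92,0.11,0,0.18],[0,-0.92,0.12,0,0.18],[0,-0.91,0.14,0,0.18]]
  ]
}}

```text
time: 19.2
tool_pos: [0.5318, -0.1491, 0.1879]
eef_rot: [180.0, 0.0, 71.2]
ft_force: [-0.6, -0.3, -3.6]
grip_width: 0.0243
grip_force: 40.0
```

{"fn": "apply_moves", "kwargs": {
  "commands": [
    [[0,-0.91,0.16,0,0.18],[0,-0.91,0.18,0,0.18],[0,-0.9,0.19,0,0.18],[0,-0.9,0.21,0,0.18],[0,-0.9,0.23,0,0.18]]
  ]
}}

```text
time: 19.7
tool_pos: [0.5176, -0.2405, 0.1879]
eef_rot: [180.0, 0.0, 65.8]
ft_force: [0.5, -0.0, -3.9]
grip_width: 0.0243
grip_force: 40.0
```

{"fn": "apply_moves", "kwargs": {
  "commands": [
    [[0,-0.89,0.24,0,0.18],[0,-0.89,0.26,0,0.18],[0,-0.88,0.27,0,0.18],[0,-0.88,0.29,0,0.18],[0,-0.87,0.31,0,0.18]]
  ]
}}

```text
time: 20.2
tool_pos: [0.503, -0.3317, 0.1878]
eef_rot: [-180.0, 0.0, 60.4]
ft_force: [0.9, -0.2, -3.2]
grip_width: 0.0246
grip_force: 40.0
```

{"fn": "apply_moves", "kwargs": {
  "commands": [
    [[0,-0.8,0.3,0,0.18],[0,-0.4,0.1,0,0],[0,0,0,0,0],[0,0,0,0,0]]
  ]
}}

```text
time: 20.6
tool_pos: [0.4985, -0.3546, 0.1877]
eef_rot: [-180.0, -0.0, 59.4]
ft_force: [-0.2, -0.4, -3.4]
grip_width: 0.0247
grip_force: 40.0
```

```bash
python3 - <<'E'
from jar import *
p,y,s=now();print(p,y,s['ft_force'])
for n in('scene','top'):
    I,D=imaging.read_camera(n);W=cloud(n,D);flange(n,W,p)
plan(p,y,[.504,-.358,p[2]],y,0)
E
```

```text
[ 0.499 -0.355  0.188] 59.431983134599164 [-0.196 -0.39  -3.418]
scene plane slopes [-0.004  0.001] z -0.012058266620437852 512 xy [-0.048 -0.054 -0.022] [ 0.06   0.056 -0.004]
top few
[[0, -0.01, 0.32, -0.0, -0.0]]
--
```

{"fn": "apply_moves", "kwargs": {
  "commands": [
    [[0,0,0.3,0,0],[0,0,0,0.4,0],[0,0,0,0.4,0],[0,0,0,0.3,0],[0,0,0,0,0]]
  ]
}}

```text
time: 21.2
tool_pos: [0.5031, -0.3576, 0.1647]
eef_rot: [-179.9, 0.0, 59.4]
ft_force: [-0.6, -0.5, -2.9]
grip_width: 0.0246
grip_force: 40.0
```

{"fn": "apply_moves", "kwargs": {
  "commands": [
    [[0,0,0,0.2,0],[0,0,0,0.2,0],[0,0,0,0.1,0],[0,0,0,0.1,0],[0,0,0,0,0]]
  ]
}}

```text
time: 21.7
tool_pos: [0.5035, -0.358, 0.1537]
eef_rot: [-180.0, 0.0, 59.4]
ft_force: [0.0, 0.3, -2.7]
grip_width: 0.0247
grip_force: 40.0
```

{"fn": "apply_moves", "kwargs": {
  "commands": [
    [[0,0,0,0.07,0],[0,0,0,0.05,0],[0,0,0,0.03,0],[0,0,0,0,0]]
  ]
}}

```text
time: 22.1
tool_pos: [0.5036, -0.358, 0.1508]
eef_rot: [-180.0, 0.0, 59.4]
ft_force: [0.8, 0.5, -3.1]
grip_width: 0.0243
grip_force: 40.0
```

{"fn": "apply_moves", "kwargs": {
  "commands": [
    [[0,0,0,0.03,0],[0,0,0,0,0]]
  ]
}}

```text
time: 22.3
tool_pos: [0.5036, -0.3581, 0.1503]
eef_rot: [180.0, 0.0, 59.4]
ft_force: [0.1, -0.5, -2.8]
grip_width: 0.0247
grip_force: 40.0
```

{"fn": "apply_moves", "kwargs": {
  "commands": [
    [[0,0,0,0.03,0],[0,0,0,0,0]]
  ]
}}

```text
time: 22.5
tool_pos: [0.5037, -0.3581, 0.1499]
eef_rot: [180.0, 0.0, 59.4]
ft_force: [-0.6, 0.2, -1.3]
grip_width: 0.0242
grip_force: 40.0
```

{"fn": "apply_moves", "kwargs": {
  "commands": [
    [[0,0,0,0.02,0],[0,0,0,0,0]]
  ]
}}

```text
time: 22.7
tool_pos: [0.5038, -0.3582, 0.1498]
eef_rot: [180.0, -0.0, 59.4]
ft_force: [-1.1, 1.9, 6.3]
grip_width: 0.0245
grip_force: 40.0
```

{"fn": "apply_moves", "kwargs": {
  "commands": [
    [[0,0,0,-0.01,0],[0,0,0,0,0]]
  ],
  "grip_force": 10
}}

```text
time: 22.9
tool_pos: [0.5037, -0.3583, 0.1497]
eef_rot: [180.0, 0.0, 59.4]
ft_force: [-0.4, -0.8, 3.0]
grip_width: 0.0255
grip_force: 10.0
```

{"fn": "apply_moves", "kwargs": {
  "commands": [
    [[0.32,0,0,0,0],[0.4,0,0,0,0],[0.5,0,0,0,0],[0.6,0,0,0,0],[0.6,0,0,0,0]]
  ]
}}

```text
time: 23.4
tool_pos: [0.5036, -0.3581, 0.1495]
eef_rot: [-180.0, 0.0, 59.4]
ft_force: [-0.1, 0.0, 0.2]
grip_width: 0.0551
grip_force: 0.0
```

{"fn": "apply_moves", "kwargs": {
  "commands": [
    [[0.6,0,0,-0.2,0],[0.6,0,0,-0.5,0],[0.6,0,0,-0.9,0],[0.6,0,0,-0.9,0],[0.6,0,0,-0.9,0]]
  ]
}}

```text
time: 23.9
tool_pos: [0.5036, -0.3582, 0.2191]
eef_rot: [180.0, 0.0, 59.4]
ft_force: [0.1, 0.0, -0.5]
grip_width: 0.0563
grip_force: 0.0
```

{"fn": "apply_moves", "kwargs": {
  "commands": [
    [[0.6,0.5,0,-0.9,0],[0.6,0.9,0,-0.5,0],[0.6,0.9,0,0,0],[0.6,0.9,0,0,0],[0.6,0.9,0,0,0]]
  ]
}}

```text
time: 24.4
tool_pos: [0.5457, -0.287, 0.2466]
eef_rot: [179.9, -0.0, 59.4]
ft_force: [-0.5, -0.4, -0.6]
grip_width: 0.0564
grip_force: 0.0
```

```bash
python3 - <<'E'
from jar import *
for n in('scene','top'):
    I,D=imaging.read_camera(n);W=cloud(n,D);flange(n,W,np.array([.504,-.358,.15]))
    k=(np.hypot(W[...,0]-.504,W[...,1]+.358)<.03)&(W[...,2]>.155);print('knob',W[k].mean(0),np.percentile(W[k][:,2],95))
    if n=='scene': cv2.imwrite('pics/b6.png',cv2.resize(I[120:390,100:460][...,::-1],(800,600)))
E
```

```text
scene plane slopes [-0.053  0.013] z -0.013724987837439612 630 xy [-0.055 -0.054 -0.035] [ 0.061  0.056 -0.004]
knob [ 0.51  -0.358  0.182] 0.17293016585670554
top plane slopes [0.018 0.031] z -0.013939051378733358 146 xy [-0.054 -0.053 -0.023] [ 0.033  0.019 -0.008]
knob [ 0.516 -0.338  0.582] 0.6172863179742486
```

View pics/b6.png

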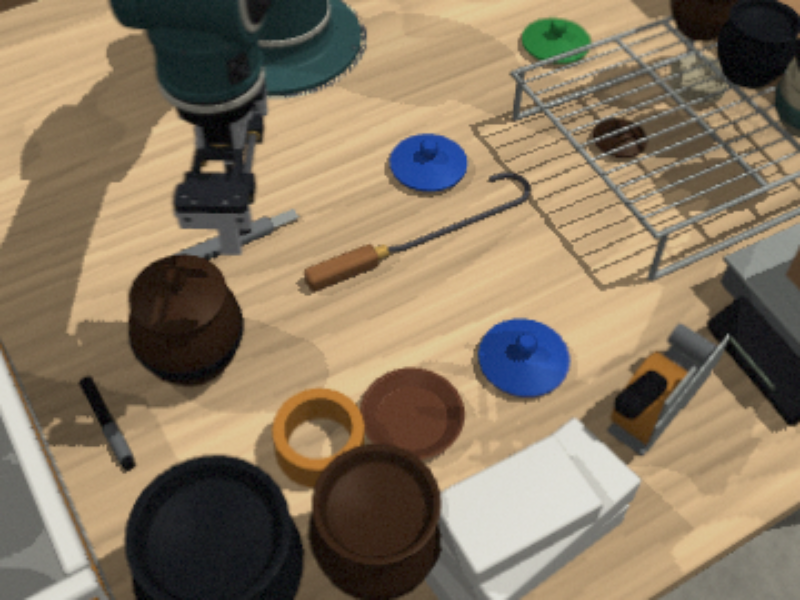

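The lid sits on the jar at crop (178,295), and the hook, small lid and bystanders are where they should be. One tightened level check, then I hand in.

```bash
python3 - <<'E'
from jar import *
I,D=imaging.read_camera('scene');W=cloud('scene',D)
r=np.hypot(W[...,0]-.505,W[...,1]+.358);m=(r<.054)&(r>.03)&(W[...,2]>.127)&(W[...,2]<.16);q=W[m]
A=np.c_[q[:,:2]-[.505,-.358],np.hypot(q[:,0]-.505,q[:,1]+.358),np.ones(len(q))];c=np.linalg.lstsq(A,q[:,2],rcond=None)[0]
tilt=np.degrees(np.hypot(*c[:2]));print(c,tilt,len(q))
if tilt<1.5: print(arm.sign_off())
E
```

```text
[-0.001  0.003 -0.334  0.154] 0.2069637272353287 781
the job is handed in; nothing more can be done
None
```

The larger lid is out from under the rack and seated on the jar (tilt measured at 0.2°), the hook lies flat on the bench, and the job is handed in at about 24.5 s, with the jar, small lid and bystanders looking unmoved in the last picture.

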